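Clamp the long specimen with the sliding collar

ROBOT

A 7-joint arm with a two-finger parallel gripper is mounted at the origin on the work surface. World frame = base frame: x ahead of the robot, y to its left, z up, the work surface at z = 0. Lengths are in m, angles in rad, forces in N, time in s.
With the tool pointing down it reaches from about 0.425 to 0.875 m from the base axis. Payload 4.7 kg.
Tool frame: the origin (TCP) lies between the finger pads; the fingertips stand 14 mm ahead of it and the grasp point (between the pads) lies 5 mm behind it; z points along the fingers, y is the line along which they close (so a half turn about z gives the same grasp; the last joint's range is limited). The gripper opens to 87 mm and grips with 3 to 60 N. Pads are 19 mm wide; open, the fingers measure 117 mm over their backs; the gripper's body (75 mm by 190 mm) begins 51 mm behind the grasp point.
Start: joints at [-1.144, 0.321, -0.07, 1.45, 0.023, 1.371, -0.057], TCP at [0.261, 0.595, 0.215] pointing down, gripper open.
Joint ranges: [-2.86, 2.86], [-0.3, 2.09], [-1.38, 1.24], [0.06, 2.45], [-1.56, 4.7], [0.09, 2.05], [-2.69, 2.69]. Speed limits (rad/s): [2.57, 2.57, 3.14, 3.14, 3.14, 3.14, 3.14].

INTERFACE

Orientations are given as a rotation vector (axis times angle).
In Python, from bench import ctrl gives the robot as it stands.
- The arm moves only by the shell command python3 -m inch 'ROWS' [OPENING] [FORCE]. ROWS is JSON, a list of rows, each a list of 6 numbers: the shift along the world's x, y, z in mm, then the turn, a rotation vector about the world's x, y, z in degrees. In form: [[tx, ty, tz, rx, ry, rz], ...]. A call has 1 to 20 rows; each row is the pose to reach, as a shift and turn from the pose commanded when the call began; what a row does not reach only later rows make up. A row lasts 1/8 s, in which the tool goes at most 62.5 mm and 10.7 degrees, less where a joint would pass 70% of its speed; a pose out of reach is approached as far as the arm can. A call with a gripper value outside its range is refused whole. OPENING is the finger opening in mm, from 0 to 87, set as the call begins (- or left out, the last holds). The fingers move at their own pace and stop on an object; FORCE is the grip in N (left out, the last holds). Time passes only in rows, so rows that repeat a pose let the fingers close. It gives the time, the measured TCP pose, the force, the opening and the grip force at its end, in the units of the state.
- ctrl.get_state(): the state, without advancing time (a new reading comes with each control period).
- ctrl.get_image(name): name is "scene" or "side" or "wrist"; returns (picture, depth): 420x560x3 uint8, red, green, blue; 420x560 float32, m along the optical axis (not along the pixel's ray), 0 where there is no reading.
- ctrl.camera_params(name): a dict with "mtx" (3x3 intrinsics, pixels), "T" (4x4, takes a point from camera to world coordinates). Camera axes: x right, y down, z forward; pixel columns grow to the right and rows downward; lengths in m; the calibration is good to about 2 mm. A picture is of the moment at which its call begins: read the wrist's pose just before it. camera_params takes no time and is no camera call; for the wrist camera it gives the pose at the moment of the call.
- ctrl.close_job(): hands the job in; it is judged then, once.
The state is a dict: "time": time; "joint_positions": joint angles; "qd": joint speeds; "joint_torque": joint torques, N m; "position": TCP position; "tool_rot": TCP orientation; "ft_force": force on the tool from outside, world axes, zero at the start; "torque": the same for the moment, N m; "grip_width": opening from 0.0 (shut) to 1.0 (fully open); "grip_force": force on a finger pad.
Only numpy, scipy, OpenCV 4.12 (cv2) and the standard library are available. Lean on these libraries where they do the work, as an engineer would, in place of code of your own. Each camera call takes 0.05 s, during which the arm holds its last target. There are 200 camera calls.

TASK

Take the long specimen out of the slotted rack, set it down on the rubber mat and let go to change your grip, then seat it flat in the pocket of the clamp. Then loosen the collar's thumbscrew by about a quarter turn (anticlockwise), slide the collar along its shaft until it presses the specimen snugly against the fixed jaw, and turn the thumbscrew fully tight again. Leave the other specimens in the rack and do not knock anything else on the bench about.

Things in the scene. Friction and masses are not known exactly. Their poses are not given: they have to be found in the camera images.
- specimen: the long specimen: metal block 60 x 24 x 36 mm (its x, y, z), 0.2 to 0.32 kg, origin at the centre of its underside, z up. Stands in one of the rack's three slots; shorter blocks (40 mm) of the same metal, width and height fill the others. In the rack its long sides are covered, so there it is gripped by its two ends
- short_a: shorter specimen block 40 x 24 x 36 mm in another slot, to be left alone; origin at the centre of its underside
- short_b: second shorter specimen block 40 x 24 x 36 mm in the remaining slot, to be left alone; origin at the centre of its underside
- rack: fixed black plastic rack, base plate 50 x 126 x 8 mm on which the specimens stand; origin at the centre of its underside, z up. Three slots along its x, at y -38, 0, +38 mm, each 28 mm wide between cheeks 10 mm thick, 40 mm long, 43 mm high above the bench (1 mm below the specimens' tops). Slot ends are open: the long specimen stands 5 mm past the base plate at either end
- pad: fixed black rubber mat, 130 x 120 x 3 mm (x, y, z), bare, lying on the bench; origin at the centre of its underside. The place to set the specimen down
- clamp: fixed clamp; origin on the bench, z up, x from jaw to collar along the shaft. Base plate 14 mm thick, x -70 to 166, y +-40 mm; its top is the pocket's floor. Pocket for the specimen, length along x: x -33 to 35, y +-16 mm, bounded by the jaw face at x -33 (jaw top 62 mm above the bench) and 3 lips 3 mm high, 4 wide. Shaft 16 mm thick, y 0, 38 mm up, x 37 to 142, with a 20 mm key; end post 56 high
- collar (a joint): place of the knurled steel collar (40 mm diameter, 26 thick) on the shaft, m: 0 = its flat face is 60 mm from the jaw face (the specimen just held), positive = farther away; range -0.004 to 0.066, starts at 0.041 to 0.063. With the screw tight its nose stands behind a key on the shaft and the collar cannot come nearer than 0.038; loose, it slides with about 5 N and stays where left
- collar_face (a point): centre of the collar's specimen-side face, on the shaft axis, 38 mm above the bench
- screw (a joint): thumbscrew angle, rad: 0 = fully tight (hard stop), its start; grows as it is turned anticlockwise seen from above, to 2.8 at most. The collar can pass the key beyond about 1.15. Turns with about 0.15 N m, stays where left
- screw_head (a point): centre of the thumbscrew's round black ribbed head, 26 mm diameter and 22 mm tall, axis vertical, standing on top of the collar 13 mm behind the collar's face (away from the jaw); collar top 58 mm up; the head spans 63 to 85 mm above the bench when tight, this point 74 mm
- suspension: bystander: white bottle 56 mm diameter, 130 mm tall; origin at the centre of its underside
- dish: bystander: shallow white dish 90 mm across, 16 mm high; origin at the centre of its underside
- mount: bystander: black resin disc 32 mm diameter, 20 mm tall; origin at the centre of its underside
- puck: bystander: grey resin disc 40 mm diameter, 18 mm tall; origin at the centre of its underside
- driver: bystander: screwdriver about 170 mm long lying on the bench
- brush: bystander: cleaning brush lying on the bench
Not all that is in view belongs to the job. There is more than one size of the clamp; the job needs the larger. What is shaped like the specimen but orange is not meant.

How it is judged:
On the way, in this order (a step that is already met when the one before it is completed fails the run):
1. the long specimen stands released on the rubber mat (z of specimen in the frame of pad between 0 and 0.006 m and horizontal distance between specimen and pad below 0.07 m and contact force between specimen and the fingers below 0.1 N and angle between specimen's own z axis and vertical below 0.1 rad), for 0.2 s.
2. the specimen sits flat in the pocket, released, while the screw is still tight (z of specimen in the frame of clamp between 0.012 and 0.0158 m and x of specimen in the frame of clamp between -0.0055 and 0.0075 m and y of specimen in the frame of clamp between -0.0065 and 0.0065 m and contact force between specimen and the fingers below 0.1 N and value of joint screw below 0.5 rad), for 0.2 s.
3. the thumbscrew is loosened by about a quarter turn or more (value of joint screw above 1.2 rad), for 0.1 s.
4. the collar is slid up to the specimen with the screw loose (value of joint collar below 0.004 m and value of joint screw above 0.8 rad), for 0.1 s.
At the end, for the whole second after the job is handed in: The long specimen rests flat in the clamp's pocket, inside its lips, its length along the shaft (within 0.15 rad); the collar is closed on it with at most 4 mm of play in all between jaw, specimen and collar; the thumbscrew is turned back to within 0.25 rad of fully tight (value of joint screw below 0.25 rad and value of joint collar below 0.004 m and z of specimen in the frame of clamp between 0.012 and 0.0158 m and x of specimen in the frame of clamp between -0.0055 and 0.0025 m and y of specimen in the frame of clamp between -0.0065 and 0.0065 m and angle between the x axis of specimen and the x axis of clamp, either way round below 0.15 rad and linear speed of specimen below 0.02 m/s); the robot touches nothing.
It fails at once if a short specimen is moved by more than 15 mm (distance of any of short_a, short_b from where it was at the start of the episode above 0.015 m).
It fails at once if a bystander on the bench is knocked more than 30 mm away (distance of any of suspension, dish, mount, puck, driver, brush from where it was at the start of the episode above 0.03 m).
It also fails if it takes over 66 s, if anything falls off the work surface, if the arm or the gripper's body presses on something with over 40 N, if the wrist force passes 120 N, or if a joint passes its speed limit or range.

## Working session

There is one attempt and no reset: what is moved stays moved. The work goes in short steps, Python scripts to look and compute and a shell command to move; the robot and the scene stay as the last step left them, time stands still between calls to the robot, and variables do not carry over. Pictures are saved under pics/ and viewed, at most 10 in all, crops included, and the job is handed in when it is done.

```bash
mkdir -p pics; ls; cat > h.py <<'E'
import numpy as np, cv2
from bench import ctrl
def snap(n,tag):
    P=ctrl.camera_params(n); im,d=ctrl.get_image(n)
    np.savez(f'pics/{tag}.npz',im=im,d=d,K=P['mtx'],T=P['T'])
    cv2.imwrite(f'pics/{tag}.png',im[:,:,::-1])
def cloud(tag):
    z=np.load(f'pics/{tag}.npz'); d=z['d']; K=z['K'];T=z['T']
    v,u=np.mgrid[:d.shape[0],:d.shape[1]]
    p=np.stack([(u-K[0,2])/K[0,0]*d,(v-K[1,2])/K[1,1]*d,d],-1)
    return p@T[:3,:3].T+T[:3,3], z['im'], d>0
E
python3 - <<'E'
from h import *
print(ctrl.get_state())
for n in ('scene','side','wrist'):
    snap(n,n+'0'); print(n,ctrl.camera_params(n)['T'].round(3).tolist())
E
```

```text
pics
{'time': 0.0, 'joint_positions': array([-1.14388415,  0.3218046 , -0.07009949,  1.45167032,  0.02261095,
        1.37077132, -0.05689381]), 'qd': array([ 0.00060995, -0.00033814,  0.00065744, -0.00141929,  0.00018261,
        0.000679  , -0.00061992]), 'joint_torque': array([ 6.15458430e-05, -4.91287315e+01, -4.03723642e-01, -3.12531531e+01,
       -6.38803001e-02,  4.33986972e-02,  1.63577861e-04]), 'position': array([0.26058966, 0.59487029, 0.21437592]), 'tool_rot': array([-6.43710231e-01, -3.07464925e+00,  2.89787707e-03]), 'ft_force': array([ 0.09223384, -0.54387189,  0.6266845 ]), 'torque': array([ 0.08628343,  0.05411867, -0.03509293]), 'grip_force': 0.0, 'grip_width': 0.9961247702316437}
scene [[-0.529, 0.617, -0.582, 1.177], [0.848, 0.395, -0.352, 0.386], [0.013, -0.68, -0.733, 0.826], [0.0, 0.0, 0.0, 1.0]]
side [[0.726, -0.379, 0.573, -0.234], [-0.687, -0.408, 0.601, -0.792], [0.006, -0.831, -0.556, 0.812], [0.0, 0.0, 0.0, 1.0]]
wrist [[0.401, 0.875, 0.272, 0.185], [0.916, -0.383, -0.12, 0.629], [-0.001, 0.298, -0.955, 0.383], [0.0, 0.0, 0.0, 1.0]]
```

View pics/scene0.png

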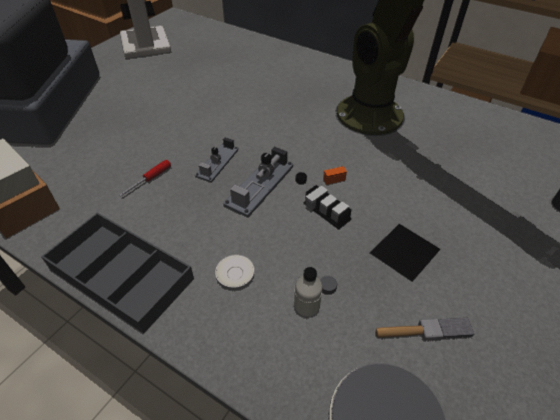

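View pics/side0.png

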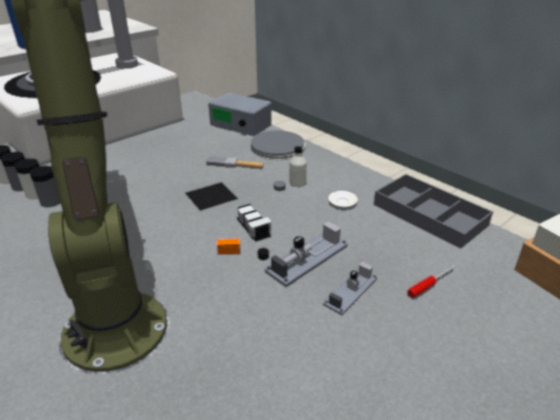

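The scene shows the larger clamp around (262,178), the rack at (328,206), the mat at (405,251) and the bottle at (308,292). The side view agrees with this.

```bash
python3 - <<'E'
from h import *
C,im,ok=cloud('scene0')
for n,(u,v) in dict(jaw=(241,193),collarish=(266,158),post=(280,154),plateA=(228,203),sp1=(317,197),sp2=(330,205),sp3=(343,212),orange=(335,176),mount=(301,178),pad=(405,251),padL=(372,252),padR=(438,249),padT=(403,227),padB=(409,277),bottle=(310,272),puck=(328,284),dish=(235,272)).items():
    print(n,C[v,u].round(3))
# enlarged crop
c=cv2.resize(im[130:240,190:370],None,fx=4.4,fy=4.4,interpolation=cv2.INTER_CUBIC)
cv2.imwrite('pics/crop0.png',c[:,:,::-1])
E
```

```text
jaw [ 0.585 -0.104  0.061]
collarish [ 0.46  -0.11   0.086]
post [ 0.389 -0.11   0.049]
plateA [ 0.595 -0.142  0.012]
sp1 [0.476 0.058 0.042]
sp2 [0.483 0.1   0.043]
sp3 [0.488 0.139 0.044]
orange [0.361 0.053 0.024]
mount [ 0.412 -0.026  0.017]
pad [0.485 0.312 0.003]
padL [0.531 0.245 0.002]
padR [0.437 0.378 0.004]
padT [0.413 0.279 0.001]
padB [0.551 0.347 0.001]
bottle [0.742 0.183 0.129]
puck [0.681 0.202 0.021]
dish [ 0.757 -0.     0.003]
```

View pics/crop0.png

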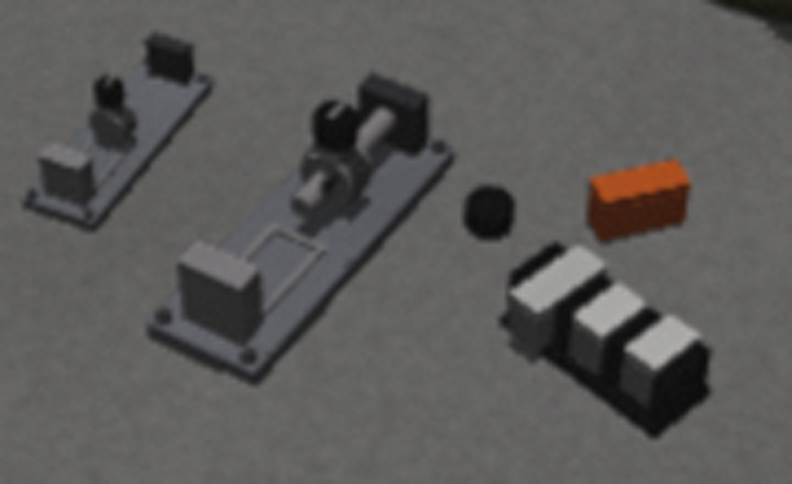

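The crop shows the long specimen in the leftmost slot, with its top near scene pixel (317,197). Next I'm moving so the wrist camera looks over the rack and clamp.

```bash
python3 -m inch '[[60,-150,20,0,0,-20],[229,-580,25,0,0,-75],[229,-580,25,0,0,-75],[229,-580,25,0,0,-75],[229,-580,25,0,0,-75],[229,-580,25,0,0,-75],[229,-580,25,0,0,-75],[229,-580,25,0,0,-75],[229,-580,25,0,0,-75],[229,-580,25,0,0,-75],[229,-580,25,0,0,-75],[229,-580,25,0,0,-75],[229,-580,25,0,0,-75],[229,-580,25,0,0,-75]]'; python3 - <<'E'
from h import *
print(ctrl.get_state()['position'],ctrl.camera_params('wrist')); snap('wrist','w1')
E
```

```text
time: 1.9
position: [0.4895, 0.0168, 0.2403]
tool_rot: [-2.38, -2.05, 0.0]
ft_force: [-0.5, 0.2, -0.1]
grip_width: 1.0
grip_force: 0.0
[0.48948306 0.01677107 0.24034572] {'mtx': array([[291.74284201,   0.        , 278.87646471],
       [  0.        , 291.74284201, 213.95530786],
       [  0.        ,   0.        ,   1.        ]]), 'T': array([[ 9.89032866e-01, -1.41145331e-01, -4.34969539e-02,
         5.00687440e-01],
       [-1.47695089e-01, -9.44393890e-01, -2.93779409e-01,
         9.84714063e-02],
       [ 3.87334320e-04,  2.96981777e-01, -9.54883068e-01,
         4.08855900e-01],
       [ 0.00000000e+00,  0.00000000e+00,  0.00000000e+00,
         1.00000000e+00]])}
```

View pics/w1.png

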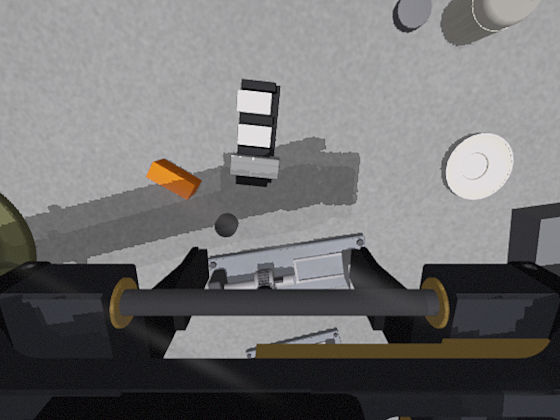

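The wrist view shows the rack at (258,130), with the long specimen at (255,167), and part of the clamp at (285,265) behind the gripper. I'll fit rectangles to the depth data.

```bash
cat >> h.py <<'E'
def rect(C,m):
    p=(C[m][:,:2]*1000).astype(np.float32); r=cv2.minAreaRect(p)
    b=cv2.boxPoints(r); e=[b[1]-b[0],b[2]-b[1]]; i=int(np.linalg.norm(e[1])>np.linalg.norm(e[0]))
    return 'c',np.round(r[0],1),'size',np.round(sorted(r[1]),1),'long yaw',round(float(np.degrees(np.arctan2(e[i][1],e[i][0]))),1),'zmed',round(float(np.median(C[m][:,2])*1000),1),int(m.sum())
def comps(m,mn=60):
    n,l,s,_=cv2.connectedComponentsWithStats(m.astype(np.uint8),connectivity=4)
    return [l==i for i in range(1,n) if s[i,4]>mn]
E
python3 - <<'E'
from h import *
C,im,ok=cloud('w1'); v=im.min(-1)
x,y,z=C[...,0],C[...,1],C[...,2]
box=(x>.4)&(x<.56)&(y>.0)&(y<.2)
for t in (120,):
  for m in comps(box&(z>.039)&(z<.05)&(v>t)): print('bright',rect(C,m))
for m in comps(box&(z>.03)&(z<.05),200): print('all',rect(C,m))
b2=(x>.3)&(x<.75)&(y>-.3)&(y<-.0)
for lo,hi in((.01,.02),(.03,.05),(.05,.066),(.066,.095)):
  for m in comps(b2&(z>lo)&(z<hi),40): print(lo,rect(C,m))
# also scene/side clouds
for t in ('scene0','side0'):
  C,im,ok=cloud(t); x,y,z=C[...,0],C[...,1],C[...,2]
  b2=(x>.3)&(x<.68)&(y>-.19)&(y<-.06)
  for lo,hi in((.007,.02),(.05,.066),(.072,.095)):
    for m in comps(b2&(z>lo)&(z<hi),15): print(t,lo,rect(C,m))
  m=(x>.38)&(x<.6)&(y>.2)&(y<.42)&(im.max(-1)<40)&(z<.02)
  print('pad',rect(C,max(comps(m),key=np.sum)))
E
```

```text
bright ('c', array([474.6, 127.1]), 'size', array([24., 40.]), 'long yaw', -14.8, 'zmed', 43.0, 737)
bright ('c', array([468.2,  89.5]), 'size', array([23.7, 39.9]), 'long yaw', -14.3, 'zmed', 43.0, 666)
bright ('c', array([462.1,  51.8]), 'size', array([23.8, 59.5]), 'long yaw', -14.7, 'zmed', 42.9, 894)
all ('c', array([478. , 132.5]), 'size', array([36.1, 43.9]), 'long yaw', -14.4, 'zmed', 42.7, 1110)
all ('c', array([473.9, 107.8]), 'size', array([ 9.9, 39.7]), 'long yaw', -14.3, 'zmed', 41.9, 295)
all ('c', array([465.1,  64.6]), 'size', array([59.9, 74.1]), 'long yaw', 75.7, 'zmed', 42.6, 2223)
0.01 ('c', array([731.3, -20.8]), 'size', array([15.9, 50.8]), 'long yaw', -48.5, 'zmed', 13.1, 237)
0.01 ('c', array([404.4, -28. ]), 'size', array([30.6, 30.7]), 'long yaw', -12.3, 'zmed', 18.7, 367)
0.01 ('c', array([ 483.1, -114.3]), 'size', array([ 80.2, 235. ]), 'long yaw', 0.9, 'zmed', 13.0, 4579)
0.03 ('c', array([ 564.7, -111. ]), 'size', array([10.1, 45.5]), 'long yaw', 77.6, 'zmed', 40.1, 103)
0.03 ('c', array([ 430.9, -104.4]), 'size', array([ 29.3, 119.4]), 'long yaw', -10.0
[... 1026 characters left out ...]
, array([ 84.2, 235.8]), 'long yaw', 1.2, 'zmed', 13.6, 1222)
side0 0.007 ('c', array([439.2, -83.1]), 'size', array([ 8.8, 29.7]), 'long yaw', 3.9, 'zmed', 13.9, 18)
side0 0.05 ('c', array([ 574.2, -116.1]), 'size', array([23.9, 48.2]), 'long yaw', -87.5, 'zmed', 60.2, 136)
side0 0.05 ('c', array([ 443.6, -122. ]), 'size', array([24.9, 35.6]), 'long yaw', -43.6, 'zmed', 54.6, 76)
side0 0.05 ('c', array([ 379.9, -120.8]), 'size', array([18.2, 47.5]), 'long yaw', -89.0, 'zmed', 54.8, 108)
side0 0.072 ('c', array([ 449.4, -119.9]), 'size', array([27.2, 29.7]), 'long yaw', -1.5, 'zmed', 83.0, 96)
pad ('c', array([481.4, 307.6]), 'size', array([109.5, 118.2]), 'long yaw', -9.8, 'zmed', 2.6, 618)
```

```bash
python3 -m inch '[[-27,35,-50,0,0,-6],[-27,35,-110,0,0,-6],[-27,35,-150,0,0,-6],[-27,35,-150,0,0,-6],[-27,35,-180,0,0,-6],[-27,35,-205,0,0,-6],[-27,35,-214,0,0,-6],[-27,35,-214,0,0,-6],[-27,35,-214,0,0,-6]]' 87; python3 -m inch '[[0,0,0,0,0,0],[0,0,0,0,0,0],[0,0,0,0,0,0],[0,0,0,0,0,0],[0,0,0,0,0,0],[0,0,0,0,0,0]]' 50 35
```

```text
time: 3.08
position: [0.4641, 0.0507, 0.0279]
tool_rot: [2.486, 1.92, 0.004]
ft_force: [-0.7, -0.6, 0.4]
grip_width: 0.999
grip_force: 0.0
time: 3.82
position: [0.4629, 0.0504, 0.0266]
tool_rot: [2.486, 1.92, 0.0]
ft_force: [0.8, -0.7, 1.3]
grip_width: 0.682
grip_force: 35.0
```

```bash
python3 -m inch '[[0,0,20,0,0,0],[0,0,50,0,0,0],[0,0,75,0,0,0],[5,50,75,0,0,8],[10,110,75,0,0,18],[15,170,75,0,0,28],[19,220,70,0,0,30],[19,258,40,0,0,30],[19,258,10,0,0,30],[19,258,10,0,0,30],[19,258,0,0,0,30],[19,258,-4,0,0,30],[19,258,-4,0,0,30],[19,258,-5,0,0,30],[19,258,-5,0,0,30]]'; python3 -c "
from h import *;snap('side','s2')"
```

```text
time: 5.7
position: [0.482, 0.3085, 0.0218]
tool_rot: [1.905, 2.498, 0.001]
ft_force: [1.1, 0.2, -3.4]
grip_width: 0.684
grip_force: 35.0
```

```bash
python3 -m inch '[[0,0,-1,0,0,0],[0,0,-1,0,0,0],[0,0,-1,0,0,0]]'; python3 -m inch '[[0,0,0,0,0,0],[0,0,0,0,0,0],[0,0,0,0,0,0],[0,0,0,0,0,0]]' 80;  python3 -m inch '[[0,0,40,0,0,0],[0,0,90,0,0,-10],[0,0,110,0,0,-20],[0,0,110,0,0,-30],[0,0,110,0,0,-40],[0,0,110,0,0,-50],[0,0,110,0,0,-60],[0,0,110,0,0,-70],[0,0,110,0,0,-80],[0,0,110,0,0,-90],[0,0,110,0,0,-90]]'; python3 - <<'E'
from h import *
s=ctrl.get_state();r=s['tool_rot'];print(s['position'],np.degrees(np.arctan2(r[1],r[0]))*2+90, s['joint_positions'].round(2))
snap('wrist','w3');snap('scene','s3')
for t in('w3','s3'):
  C,im,ok=cloud(t); x,y,z=C[...,0],C[...,1],C[...,2]
  b=(x>.41)&(x<.55)&(y>.24)&(y<.38)
  for m in comps(b&(z>.03)&(z<.046)): print(t,rect(C,m))
E
```

```text
time: 6.12
position: [0.482, 0.3086, 0.0216]
tool_rot: [-1.905, -2.498, -0.001]
ft_force: [-2.4, -1.5, 5.1]
grip_width: 0.687
grip_force: 35.0
time: 6.62
position: [0.4818, 0.3084, 0.0204]
tool_rot: [1.905, 2.498, 0.0]
ft_force: [-0.3, -0.0, -0.5]
grip_width: 0.911
grip_force: 0.0
time: 8.0
position: [0.4818, 0.3084, 0.1304]
tool_rot: [3.113, 0.423, -0.0]
ft_force: [-0.1, -0.7, -0.4]
grip_width: 0.918
grip_force: 0.0
[0.48175344 0.3083722  0.1303803 ] 105.45956288197661 [-1.03  0.22  0.47  1.77 -0.11  1.17 -1.83]
w3 ('c', array([481.5, 310.2]), 'size', array([23.9, 60.3]), 'long yaw', 15.1, 'zmed', 38.0, 1567)
s3 ('c', array([484.3, 308.1]), 'size', array([24.2, 61.6]), 'long yaw', 15.6, 'zmed', 38.5, 226)
```

```bash
python3 -m inch '[[0,0,-40,0,0,0],[0,0,-80,0,0,0],[0,0,-100,0,0,0],[0,0,-106,0,0,0],[0,0,-106,0,0,0],[0,0,-106,0,0,0]]' 80; python3 -m inch '[[0,0,0,0,0,0],[0,0,0,0,0,0],[0,0,0,0,0,0],[0,0,0,0,0,0],[0,0,0,0,0,0],[0,0,0,0,0,0],[0,0,0,0,0,0],[0,0,0,0,0,0]]' 15 35; python3 -m inch '[[0,0,20,0,0,0],[0,0,70,0,0,0],[0,0,120,0,0,0],[-5,-50,160,0,0,-4],[-10,-110,166,0,0,-8],[-15,-170,166,0,0,-12],[-20,-230,166,0,0,-14],[-25,-290,166,0,0,-14],[-28,-350,166,0,0,-14],[-30,-400,166,0,0,-14],[-32,-423,166,0,0,-14],[-32,-423,166,0,0,-14],[-32,-423,166,0,0,-14]]'; python3 - <<'E'
from h import *
s=ctrl.get_state();r=s['tool_rot'];print(s['position'],np.degrees(np.arctan2(r[1],r[0]))*2+90, s['joint_positions'].round(2))
snap('wrist','w4')
E
```

```text
time: 8.85
position: [0.4827, 0.309, 0.0257]
tool_rot: [-3.112, -0.42, -0.003]
ft_force: [0.1, -0.5, 0.1]
grip_width: 0.915
grip_force: 0.0
time: 9.85
position: [0.4818, 0.3085, 0.0245]
tool_rot: [-3.113, -0.42, 0.0]
ft_force: [-0.1, 0.6, -0.3]
grip_width: 0.269
grip_force: 35.0
time: 11.48
position: [0.4498, -0.1134, 0.1908]
tool_rot: [-3.14, -0.038, -0.0]
ft_force: [0.1, 0.8, -3.2]
grip_width: 0.272
grip_force: 35.0
[ 0.44980636 -0.11344087  0.19077018] -268.597204595412 [-0.74 -0.14  0.87  1.95  0.11  1.28 -1.45]
```

View pics/w4.png

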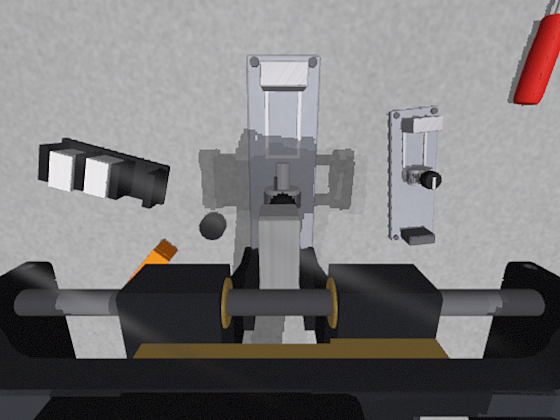

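The wrist view shows the pocket at u 265–303, v 90–157, the jaw at (285,72), and the held specimen at (280,230).

```bash
python3 - <<'E'
from h import *
C,im,ok=cloud('w4'); x,y,z=C[...,0],C[...,1],C[...,2]
b=(x>.46)&(x<.68)&(y>-.2)&(y<-.03)
m=max(comps(b&(z>.008)&(z<.02)),key=np.sum);print('plate',rect(C,m))
mf=m
# plate far edge + side edges
print('plate xmax',np.percentile(x[m],99.8),'y at rows:')
for xs in (.49,.52,.55,.58,.6):
    s=m&(abs(x-xs)<.004); s2=b&(z>.008)&(z<.07)&(abs(x-xs)<.004); print(xs,y[s].min().round(4),y[s].max().round(4))
for m in comps(b&(z>.055)&(z<.07)&(x>.54)): print('jawtop',rect(C,m))
# jaw face at each
e=(im.astype(int).sum(-1))
for m in comps((z>.15)&(z<.24)&(abs(y+.113)<.04)&(x>.46)&(x<.6),30): print('spec?',rect(C,m), x[m].max(), y[m].min(),y[m].max())
for r in (100,115,130,145):
    print(r,[(u,int(e[r,u]),round(y[r,u]*1000,1)) for u in range(262,308)if abs(e[r,u]-e[r,u-1])>45])
for c in (275,285,293):
    print(c,[(r,int(e[r,c]),round(x[r,c]*1000,1),round(z[r,c]*1000,1)) for r in range(78,170)if abs(e[r,c]-e[r-1,c])>45])
E
```

```text
plate ('c', array([ 531. , -114.3]), 'size', array([ 80.2, 142.4]), 'long yaw', 1.0, 'zmed', 13.1, 7365)
plate xmax 0.6018999751298619 y at rows:
0.49 -0.1545 -0.075
0.52 -0.1538 -0.0754
0.55 -0.153 -0.0743
0.58 -0.1533 -0.0734
0.6 -0.152 -0.0736
jawtop ('c', array([ 575.9, -113.6]), 'size', array([22.2, 45.7]), 'long yaw', -89.2, 'zmed', 61.0, 1285)
spec? ('c', array([ 469.7, -111.9]), 'size', array([20.2, 24.1]), 'long yaw', -87.9, 'zmed', 204.1, 1957) 0.47994357241045615 -0.12432449664384988 -0.0995455819700927
spec? ('c', array([ 460.8, -132.2]), 'size', array([1.5, 7. ]), 'long yaw', -89.3, 'zmed', 225.8, 362) 0.4615480451139351 -0.1356661244923515 -0.12871319719257035
100 [(264, 474, np.float64(-93.5)), (265, 617, np.float64(-94.8)), (266, 681, np.float64(-95.8)), (268, 578, np.float64(-97.9)), (269, 526, np.float64(-99.1)), (297, 495, np.float64(-129.9)), (298, 633, np.float64(-131.0)), (299, 682, np.float64(-132.1)), (301, 596, np.float64(-134.5)), (302, 545, np.float64(-135.6))]
115 [(265, 643, np.float64(-94.9)), (268, 543, np.float64(-98.2)), (269, 495, np.float64(-99.3)),
[... 910 characters left out ...]
np.float64(60.6)), (86, 382, np.float64(565.1), np.float64(56.4)), (87, 218, np.float64(564.9), np.float64(50.2)), (91, 429, np.float64(564.9), np.float64(13.1)), (92, 556, np.float64(563.9), np.float64(13.4)), (137, 482, np.float64(516.0), np.float64(12.7)), (138, 356, np.float64(514.9), np.float64(12.4)), (164, 354, np.float64(489.5), np.float64(45.3))]
293 [(85, 540, np.float64(565.6), np.float64(61.6)), (86, 391, np.float64(565.0), np.float64(58.7)), (87, 210, np.float64(565.1), np.float64(50.0)), (91, 425, np.float64(565.1), np.float64(13.4)), (92, 559, np.float64(564.3), np.float64(11.7)), (137, 475, np.float64(516.3), np.float64(13.5)), (138, 353, np.float64(515.2), np.float64(13.0))]
```

```bash
python3 -m inch '[[50,-3,-10,0,0,-0.5],[81.5,-3,-50,0,0,-0.5],[81.5,-3,-90,0,0,-0.5],[81.5,-3,-120,0,0,-0.5],[81.5,-3,-140,0,0,-0.5],[81.5,-3,-140,0,0,-0.5],[81.5,-3,-140,0,0,-0.5],[81.5,-3,-147,0,0,-0.5],[81.5,-3,-151,0,0,-0.5],[81.5,-3,-151,0,0,-0.5]]'; python3 - <<'E'
from h import *
s=ctrl.get_state();print(s['position'],s['ft_force'])
snap('wrist','w5');snap('side','s5');snap('scene','c5')
for t in ('w5','s5','c5'):
  C,im,ok=cloud(t); x,y,z=C[...,0],C[...,1],C[...,2]
  b=(x>.48)&(x<.61)&(y>-.16)&(y<-.07)
  for m in comps(b&(z>.045)&(z<.07),20): print(t,rect(C,m),x[m].min(),x[m].max())
a=[cv2.resize(np.load(f'pics/{t}.npz')['im'][r0:r0+130,c0:c0+160],None,fx=2.45,fy=2.45,interpolation=cv2.INTER_CUBIC) for t,r0,c0 in(('s5',190,250),('c5',130,190))]
cv2.imwrite('pics/v5.png',np.hstack(a)[:,:,::-1])
E
```

```text
time: 12.78
position: [0.5311, -0.1175, 0.0393]
tool_rot: [-3.141, -0.023, 0.001]
ft_force: [-0.6, 0.2, -3.4]
grip_width: 0.269
grip_force: 35.0
[ 0.53107743 -0.11750748  0.03932186] [-0.58106697  0.17168473 -3.40993224]
w5 ('c', array([ 551.7, -114.1]), 'size', array([46.1, 70.6]), 'long yaw', 0.8, 'zmed', 59.8, 7643) 0.5164209595223936 0.5871840440129915
w5 ('c', array([ 485.7, -114.8]), 'size', array([3.5, 4.8]), 'long yaw', 84.9, 'zmed', 45.2, 21) 0.48374755844018524 0.48734381370890795
s5 ('c', array([ 535. , -123.2]), 'size', array([40.6, 76.3]), 'long yaw', -17.6, 'zmed', 53.9, 241) 0.49813195932759524 0.5712772577625224
c5 ('c', array([ 547.5, -116. ]), 'size', array([46.9, 87. ]), 'long yaw', 2.0, 'zmed', 56.8, 362) 0.503648020766904 0.5909029146978041
```

View pics/w5.png

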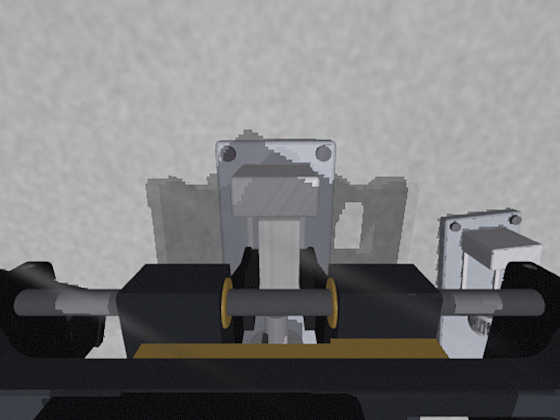

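The wrist view shows the specimen top (u 259–300, v 217–262) just behind the jaw (u 232–318). I'll compare their lateral centres and the gap.

```bash
python3 - <<'E'
from h import *
C,im,ok=cloud('w5'); x,y,z=C[...,0],C[...,1],C[...,2]
b=(y>-.16)&(y<-.07)
m=b&(z>.058)&(z<.066)&(x>.56); print('jaw',rect(C,m), x[m].min())
n,l=0,0
m=b&(z>.046)&(z<.057)&(x>.5)&(x<.561)
m=max(comps(m),key=np.sum); print('spec',rect(C,m),x[m].max(),m.sum())
p=b&(z>.008)&(z<.018)&(x>.565);print('plate',[(round(q,3),y[p&(abs(x-q)<.003)].min().round(4),y[p&(abs(x-q)<.003)].max().round(4)) for q in(.585,.592,.598)])
E
```

```text
jaw ('c', array([ 575.9, -113.8]), 'size', array([22.3, 46.1]), 'long yaw', -89.7, 'zmed', 61.1, 3620) 0.5646035375903034
spec ('c', array([ 538.7, -116.5]), 'size', array([41.2, 44.5]), 'long yaw', 0.0, 'zmed', 53.0, 3179) 0.5609589973199657 3179
plate [(0.585, np.float64(-0.1535), np.float64(-0.0736)), (0.592, np.float64(-0.1535), np.float64(-0.0735)), (0.598, np.float64(-0.1532), np.float64(-0.0735))]
```

```bash
python3 - <<'E'
from h import *
C,im,ok=cloud('w5'); x,y,z=C[...,0],C[...,1],C[...,2]
for q in (.55,.554,.557):
    m=(z>.046)&(z<.057)&(abs(x-q)<.001)&(abs(y+.115)<.02); print(q,y[m].min().round(4),y[m].max().round(4))
print(ctrl.get_state()['position'])
E
```

```text
0.55 -0.1282 -0.1046
0.554 -0.128 -0.1047
0.557 -0.1279 -0.1047
[ 0.53140469 -0.11765913  0.03962286]
```

```bash
python3 -m inch '[[0,2,0,0,0,0],[0,2,0,0,0,0],[0,2,-2,0,0,0],[0,2,-4,0,0,0],[0,2,-4.5,0,0,0],[0,2,-4.5,0,0,0]]'; python3 - <<'E'
from h import *
s=ctrl.get_state();print(s['position'],s['ft_force'])
snap('wrist','w6')
C,im,ok=cloud('w6'); x,y,z=C[...,0],C[...,1],C[...,2]
for q in (.55,.554,.557):
    m=(z>.04)&(z<.054)&(abs(x-q)<.001)&(abs(y+.115)<.02); print(q,y[m].min().round(4),y[m].max().round(4),np.median(z[m]))
E
```

```text
time: 13.68
position: [0.5313, -0.1155, 0.0354]
tool_rot: [-3.141, -0.023, 0.0]
ft_force: [-3.5, 1.9, 5.1]
grip_width: 0.269
grip_force: 35.0
[ 0.53132736 -0.1155436   0.03544621] [-3.45262134  1.94422288  5.09236095]
0.55 -0.1262 -0.1027 0.04917914763381123
0.554 -0.1261 -0.1027 0.04908950225603084
0.557 -0.126 -0.1028 0.04909159472709891
```

```bash
python3 -m inch '[[0,0,0,0,0,0],[0,0,0,0,0,0],[0,0,0,0,0,0],[0,0,0,0,0,0]]' 50; python3 -m inch '[[0,0,20,0,0,0],[0,0,60,0,0,0],[0,0,110,0,0,0],[-40,0,155,0,0,0],[-81,0,155,0,0,0],[-81,0,155,0,0,0],[-81,0,155,0,0,0]]' 60; python3 - <<'E'
from h import *
s=ctrl.get_state();print(s['position'],s['ft_force'])
snap('wrist','w7');snap('scene','c7')
C,im,ok=cloud('w7'); x,y,z=C[...,0],C[...,1],C[...,2]
b=(y>-.17)&(y<-.06)&(x>.4)&(x<.62)
for lo,hi in((.07,.095),(.05,.062),(.044,.053)):
  for m in comps(b&(z>lo)&(z<hi),40): print(lo,rect(C,m),x[m].min(),x[m].max())
for q in(.51,.53,.55):
  m=b&(z>.044)&(z<.054)&(abs(x-q)<.002)
  print(q,y[m].min(),y[m].max())
C,im,ok=cloud('c7'); x,y,z=C[...,0],C[...,1],C[...,2]
m=(y>-.17)&(y<-.06)&(x>.4)&(x<.5)&(z>.07)&(z<.095);print(rect(C,m))
E
```

```text
time: 14.22
position: [0.5313, -0.1156, 0.0349]
tool_rot: [3.141, 0.023, 0.0]
ft_force: [-0.1, 1.1, 0.1]
grip_width: 0.557
grip_force: 0.0
time: 15.1
position: [0.451, -0.1154, 0.1908]
tool_rot: [-3.14, -0.023, -0.003]
ft_force: [0.4, -0.2, 1.3]
grip_width: 0.692
grip_force: 0.0
[ 0.45097202 -0.11542048  0.19081022] [ 0.3709103  -0.21780947  1.28131702]
0.07 ('c', array([ 449.7, -115.6]), 'size', array([27.9, 28.2]), 'long yaw', -27.1, 'zmed', 83.8, 636) 0.4356717001391255 0.4642769694051831
0.05 ('c', array([ 575.7, -113.8]), 'size', array([22.2, 45.5]), 'long yaw', -89.3, 'zmed', 60.9, 1184) 0.5644290595288872 0.5869354717191221
0.05 ('c', array([ 461. , -116.7]), 'size', array([27.4, 32.1]), 'long yaw', 84.0, 'zmed', 51.9, 219) 0.44574796905899744 0.47559593576694925
0.044 ('c', array([ 531.3, -113.9]), 'size', array([23.7, 59.7]), 'long yaw', 1.5, 'zmed', 49.1, 1450) 0.5014303038632059 0.5612504823644355
0.044 ('c', array([ 463.4, -115. ]), 'size', array([38.8, 52.4]), 'long yaw', 1.8, 'zmed', 46.7, 457) 0.43726651132308875 0.4896589197409985
0.044 ('c', array([ 412.2, -116.4]), 'size', array([ 9.2, 23.5]), 'long yaw', 0.8, 'zmed', 44.8, 118) 0.40045401820589394 0.42403474878340874
0.51 -0.12634040614867648 -0.10338790986715965
0.53 -0.12576797148519026 -0.10224409948150584
0.55 -0.12524957474501047 -0.10216210163489374
('c', array([ 452.9, -116.1]), 'size', array([25.5, 26.1]), 'long yaw', 61.8, 'zmed', 83.2, 88)
```

View pics/w7.png

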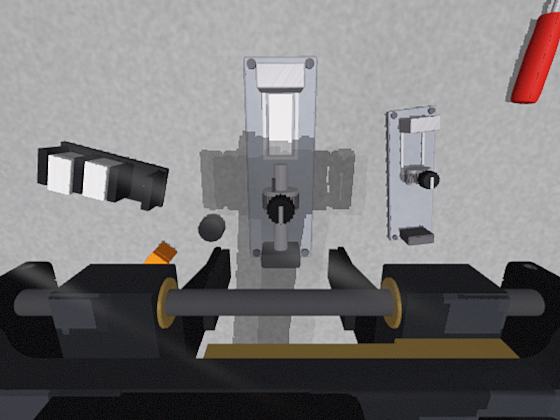

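```bash
python3 -m inch '[[-1,-1.8,-40,0,0,0],[-1,-1.8,-80,0,0,0],[-1,-1.8,-105,0,0,0],[-1,-1.8,-116,0,0,0],[-1,-1.8,-116,0,0,0],[-1,-1.8,-116,0,0,0]]' 60;python3 -m inch '[[0,0,0,0,0,0],[0,0,0,0,0,0],[0,0,0,0,0,0],[0,0,0,0,0,0],[0,0,0,0,0,0],[0,0,0,0,0,0]]' 15 40;python3 -m inch '[[0,0,0,0,0,7],[0,0,0,0,0,14],[0,0,0,0,0,21],[0,0,0,0,0,28],[0,0,0,0,0,35],[0,0,0,0,0,42],[0,0,0,0,0,42]]'
```

```text
time: 15.95
position: [0.4502, -0.1178, 0.0748]
tool_rot: [3.141, 0.023, 0.002]
ft_force: [0.4, 0.6, 0.1]
grip_width: 0.693
grip_force: 0.0
time: 16.7
position: [0.4493, -0.1169, 0.0741]
tool_rot: [-3.141, -0.024, 0.0]
ft_force: [0.4, 2.0, 2.2]
grip_width: 0.269
grip_force: 40.0
time: 17.58
position: [0.4495, -0.1173, 0.0741]
tool_rot: [2.925, 1.146, 0.001]
ft_force: [0.1, 1.2, 1.7]
grip_width: 0.268
grip_force: 40.0
```

```bash
python3 -m inch '[[0,0,0,0,0,7],[0,0,0,0,0,14],[0,0,0,0,0,21],[0,0,0,0,0,28],[0,0,0,0,0,35],[0,0,0,0,0,42],[0,0,0,0,0,48],[0,0,0,0,0,48]]'; python3 - <<'E'
from h import *
s=ctrl.get_state();print(s['torque'],s['joint_positions'].round(2));snap('side','s8');snap('scene','c8');snap('wrist','w8')
a=[cv2.resize(np.load(f'pics/{t}.npz')['im'][r0:r0+h,c0:c0+w],(395,330),interpolation=cv2.INTER_CUBIC) for t,r0,c0,h,w in(('c8',130,220,60,72),('w8',120,170,180,216))]
cv2.imwrite('pics/v8.png',np.hstack(a)[:,:,::-1])
E
```

```text
time: 18.58
position: [0.4499, -0.1175, 0.0741]
tool_rot: [2.207, 2.234, 0.001]
ft_force: [2.8, 1.4, 0.5]
grip_width: 0.271
grip_force: 40.0
[ 0.17068328 -0.40343136 -0.00492534] [-0.78  0.05  1.01  2.09 -0.05  1.02  0.27]
```

View pics/v8.png

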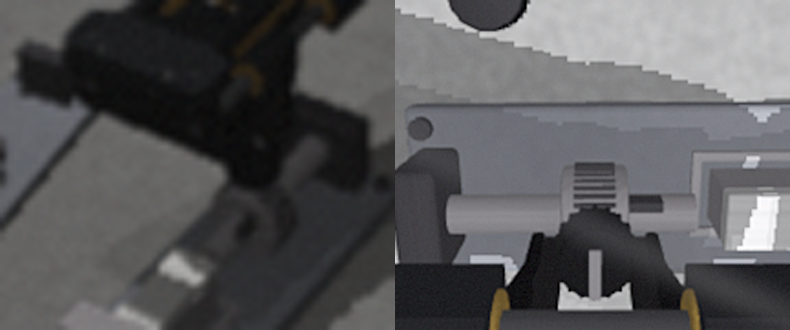

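The wrist crop shows the head between the pads with its white mark turned along with the gripper, so it didn't slip. Next is the slide.

```bash
python3 -m inch '[[3,0,0,0,0,0],[8,0,0,0,0,0],[14,0.2,0,0,0,0],[20,0.3,0,0,0,0],[26,0.5,0,0,0,0],[32,0.5,0,0,0,0],[36,0.6,0,0,0,0],[38,0.6,0,0,0,0],[38,0.6,0,0,0,0]]'; python3 -m inch '[[1,0,0,0,0,0],[2,0,0,0,0,0],[3,0,0,0,0,0],[3,0,0,0,0,0]]';python3 -m inch '[[1,0,0,0,0,0],[1,0,0,0,0,0]]';python3 -m inch '[[1,0,0,0,0,0],[1,0,0,0,0,0]]'
```

```text
time: 19.85
position: [0.4862, -0.1169, 0.074]
tool_rot: [-2.205, -2.235, 0.003]
ft_force: [-2.1, 0.4, 5.2]
grip_width: 0.276
grip_force: 40.0
time: 20.35
position: [0.4887, -0.1168, 0.074]
tool_rot: [-2.204, -2.234, 0.003]
ft_force: [-4.2, 1.1, 6.6]
grip_width: 0.265
grip_force: 40.0
time: 20.6
position: [0.4888, -0.1168, 0.0739]
tool_rot: [-2.203, -2.233, 0.005]
ft_force: [-7.0, 1.1, 10.1]
grip_width: 0.273
grip_force: 40.0
time: 20.85
position: [0.4898, -0.1168, 0.0739]
tool_rot: [-2.203, -2.233, 0.005]
ft_force: [-6.2, 1.5, 10.5]
grip_width: 0.267
grip_force: 40.0
```

```bash
python3 -m inch '[[1,0,0,0,0,0],[1,0,0,0,0,0]]'|egrep 'pos|ft';python3 -m inch '[[1,0,0,0,0,0],[1,0,0,0,0,0]]'|egrep 'pos|ft';python3 -m inch '[[1,0,0,0,0,0],[1,0,0,0,0,0]]'|egrep 'pos|ft'
```

```text
position: [0.4908, -0.1168, 0.0739]
ft_force: [-7.3, -0.5, 9.7]
position: [0.4918, -0.1168, 0.0739]
ft_force: [-5.8, 0.9, 10.2]
position: [0.4926, -0.1167, 0.0739]
ft_force: [-7.9, 1.8, 10.5]
```

```bash
python3 -m inch '[[1,0,0,0,0,0],[1,0,0,0,0,0]]'|egrep 'pos|ft';python3 -m inch '[[1,0,0,0,0,0],[1,0,0,0,0,0]]'|egrep 'pos|ft';python3 -m inch '[[1,0,0,0,0,0],[1,0,0,0,0,0]]'|egrep 'pos|ft'; python3 - <<'E'
from h import *
s=ctrl.get_state();print(s['torque']);snap('wrist','w9')
im=np.load('pics/w9.npz')['im'];cv2.imwrite('pics/v9.png',cv2.resize(im[90:330,140:460],(800,600),interpolation=cv2.INTER_CUBIC)[:,:,::-1])
E
```

```text
position: [0.4928, -0.1168, 0.0739]
ft_force: [-9.7, 1.5, 12.6]
position: [0.4928, -0.1167, 0.0738]
ft_force: [-12.4, 2.7, 15.2]
position: [0.493, -0.1167, 0.0738]
ft_force: [-13.9, 2.2, 18.2]
[ 4.98806832e-01  3.32958812e+00 -2.14240845e-05]
```

View pics/v9.png

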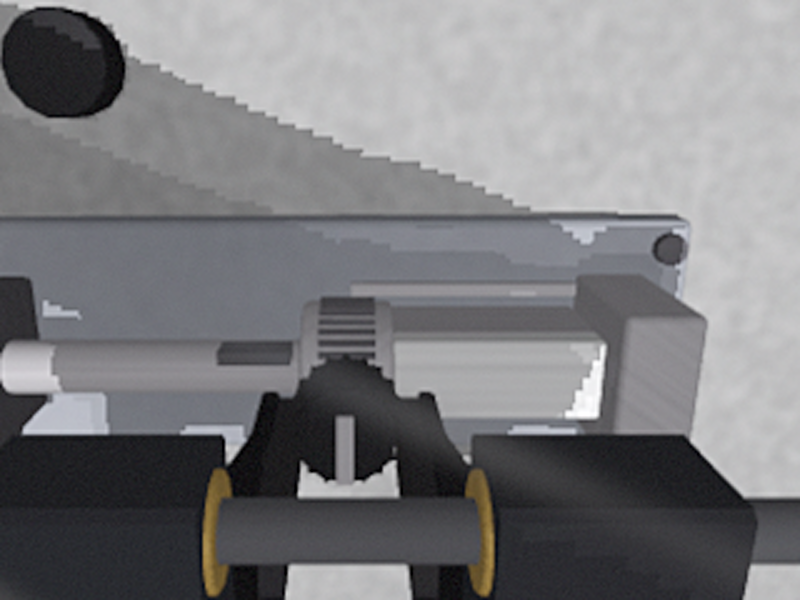

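The crop shows the collar face against the specimen (near x=392) and the specimen against the jaw (near x=605). Now I'll tighten the screw.

```bash
python3 -m inch '[[-3,0,0,0,0,0],[-3,0,0,0,0,-7],[-3,0,0,0,0,-14],[-3,0,0,0,0,-21],[-3,0,0,0,0,-28],[-3,0,0,0,0,-35],[-3,0,0,0,0,-42],[-3,0,0,0,0,-49],[-3,0,0,0,0,-56],[-3,0,0,0,0,-63],[-3,0,0,0,0,-70],[-3,0,0,0,0,-77],[-3,0,0,0,0,-84],[-3,0,0,0,0,-88],[-3,0,0,0,0,-91],[-3,0,0,0,0,-91]]'; python3 - <<'E'
from h import *
s=ctrl.get_state();r=s['tool_rot'];print(s['torque'],2*np.degrees(np.arctan2(r[1],r[0])));snap('wrist','w10')
E
```

```text
time: 24.4
position: [0.4921, -0.1162, 0.0739]
tool_rot: [-3.139, 0.005, 0.012]
ft_force: [-8.5, 3.3, 13.0]
grip_width: 0.273
grip_force: 40.0
[0.55085694 2.170343   0.09971792] 359.7994314485611
```

```bash
python3 -m inch '[[0,0,0,0,0,-3],[0,0,0,0,0,-6],[0,0,0,0,0,-6]]'; python3 - <<'E'
from h import *
s=ctrl.get_state();r=s['tool_rot'];print(s['torque'],2*np.degrees(np.arctan2(r[1],r[0])))
E
```

```text
time: 24.82
position: [0.4931, -0.1162, 0.0739]
tool_rot: [-3.136, 0.169, 0.009]
ft_force: [-6.0, 3.1, 9.7]
grip_width: 0.27
grip_force: 40.0
[0.45851263 1.52466597 0.25260289] 353.82602999696934
```

```bash
python3 -m inch '[[0,0,0,0,0,0],[0,0,0,0,0,0],[0,0,0,0,0,0],[0,0,0,0,0,0]]' 60; python3 -m inch '[[0,0,30,0,0,0],[0,0,80,0,0,4],[-20,0,116,0,0,7],[-43,0,116,0,0,7],[-43,0,116,0,0,7],[-43,0,116,0,0,7]]'; python3 - <<'E'
from h import *
snap('wrist','w11')
C,im,ok=cloud('w11'); x,y,z=C[...,0],C[...,1],C[...,2]
b=(y>-.17)&(y<-.06)&(x>.4)&(x<.62)
for lo,hi in((.07,.095),(.055,.068),(.046,.053)):
  for m in comps(b&(z>lo)&(z<hi),150): print(lo,rect(C,m),x[m].min(),x[m].max())
b7=np.load('pics/w7.npz')['im']
cv2.imwrite('pics/v11.png',np.hstack([cv2.resize(i[r:r+150,230:330],(400,600),interpolation=cv2.INTER_CUBIC) for i,r in((b7,90),(im,60))])[:,:,::-1])
E
```

```text
time: 25.32
position: [0.4952, -0.1169, 0.0739]
tool_rot: [3.137, -0.169, -0.0]
ft_force: [0.5, 0.2, 0.1]
grip_width: 0.626
grip_force: 0.0
time: 26.08
position: [0.4526, -0.1167, 0.1898]
tool_rot: [-3.141, -0.023, -0.0]
ft_force: [-0.3, 1.0, 0.4]
grip_width: 0.691
grip_force: 0.0
0.07 ('c', array([ 492.2, -115.2]), 'size', array([27.2, 27.9]), 'long yaw', 63.2, 'zmed', 83.9, 663) 0.4786326583307062 0.5059539111442498
0.055 ('c', array([ 575.4, -113.3]), 'size', array([21.3, 45.4]), 'long yaw', -89.1, 'zmed', 61.0, 1263) 0.5644893094370602 0.586402072542187
0.046 ('c', array([ 522.3, -114.8]), 'size', array([42.3, 85.5]), 'long yaw', 1.0, 'zmed', 49.1, 1594) 0.47984566748738694 0.5654683792493902
```

View pics/v11.png

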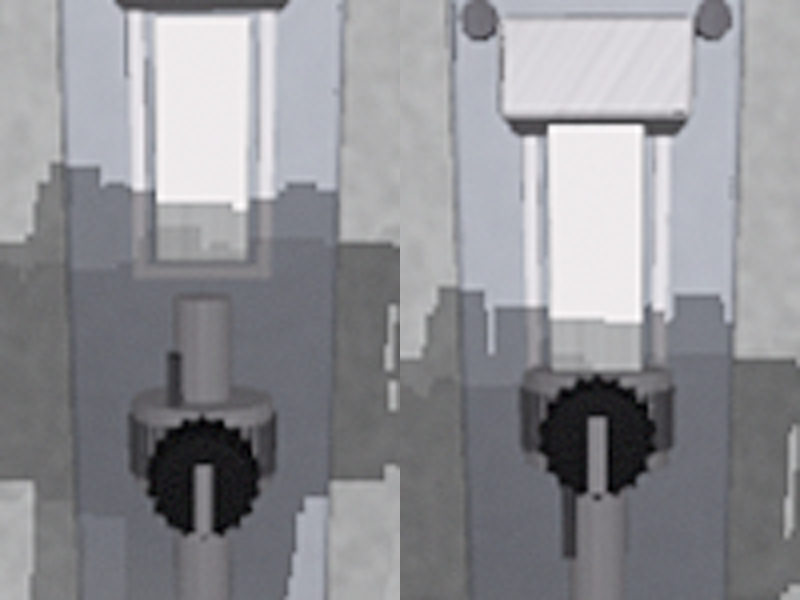

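The crops before and after show the screw mark at the same tight angle, the collar against the specimen and the specimen against the jaw. Handing in.

```bash
python3 -c "
from bench import ctrl
print(ctrl.close_job())"
```

```text
the job is handed in; nothing more can be done
None
```

The job is handed in: the long specimen is seated in the larger clamp with the collar closed on it and the thumbscrew back at its tight mark, at about 26 s; the verdict was not shown.

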